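# Slide the square drip plate into the drip-board pocket

### The arm

A 6-joint arm with a two-finger parallel gripper is mounted at the origin on the work surface. World frame = base frame: x ahead of the robot, y to its left, z up, the work surface at z = 0. Lengths are in mm, angles in rad, forces in N, time in s.
With the tool pointing down it reaches from about 350 to 975 mm from the base axis. Payload 7.1 kg.
Tool frame: the origin (TCP) lies at the very end of the fingers, on their centre line; the grasp point (between the pads) lies 19 mm behind it (ctrl.pinch_z is the distance from the TCP to the grasp point, in mm); z points along the fingers, y is the direction in which the jaws open and shut (so a half turn about z gives the same grasp; the last joint's range is limited). The gripper opens to 88 mm and grips with 3 to 60 N. Pads are 20 mm wide; open, the fingers measure 115 mm over their backs; the gripper's body (75 mm by 178 mm) begins 61 mm behind the grasp point.
Start: joints at [1.162, 0.423, 1.63, -0, 1.089, -0.019], TCP at [237.47, 578.111, 222.675] pointing down, gripper open.
Joint ranges: [-3, 3], [-0.9, 2.11], [0.09, 2.58], [-1.31, 4.45], [0.11, 2.69], [-2.54, 2.54]. Speed limits (rad/s): [2.39, 2.39, 3.01, 3.14, 3.14, 3.14].

### API

Orientations are given as a rotation vector (axis times angle).
In Python, from workcell import ctrl gives the robot as it stands.
- The arm moves only by the shell command python3 -m inch 'ROWS' [OPENING]. ROWS is JSON, a list of rows, each an object with "xyz": the shift along the tool's x, y, z in cm, a list of three; "spin": the turn about the tool's z in degrees. A call has 1 to 20 rows; each row is the pose to reach, as a shift and turn from the pose measured when the call began, along the tool's axes at that moment; what a row does not reach only later rows make up. A row lasts 1/10 s, in which the tool goes at most 50 mm and 8.59 degrees, less where a joint would pass 70% of its speed; a pose out of reach is approached as far as the arm can. A call with a gripper value outside its range is refused whole. OPENING is the closure, from 0 (fully open) to 1 (shut), set as the call begins (- or left out, the last holds). The fingers move at their own pace and stop on an object; the grip force is fixed at half the most. Time passes only in rows, so rows that repeat a pose let the fingers close. It gives the time, the measured TCP pose, the force and the opening at its end, in the units of the state.
- ctrl.get_obs(): the state, without advancing time (a new reading comes with each control period).
- ctrl.get_image(name): name is "scene" or "side" or "wrist"; returns the picture (420x560x3 uint8, red, green, blue); there is no depth.
- ctrl.camera_info(name): a dict with "camera_matrix" (3x3 intrinsics, pixels), "R" (3x3) and "t" (3): a world point X has camera coordinates R X + t; the wrist camera has in their place "hand_eye" (4x4, takes a point from camera to tool coordinates, whose origin is the TCP and whose axes are the flange's). Camera axes: x right, y down, z forward; pixel columns grow to the right and rows downward; lengths in mm; the calibration is good to about 2 mm. The wrist camera is an equidistant fisheye: a pixel r from the principal point sees the ray r / f radians off the axis. A picture is of the moment at which its call begins: read the wrist's pose just before it. camera_info takes no time and is no camera call.
- ctrl.close_job(): hands the job in, once; it reports no verdict.
The state is a dict: "t": time; "qpos": joint angles; "qvel": joint speeds; "joint_torque": joint torques, N m; "ee_pos": TCP position; "orientation": TCP orientation; "ft_force": force on the tool from outside, world axes, zero at the start; "moment": the same for the moment, N m; "width": finger opening in mm.
Only numpy, scipy, OpenCV 4.12 (cv2) and the standard library are available. Lean on these libraries where they do the work, as an engineer would, in place of code of your own. Each camera call takes 0.05 s, during which the arm holds its last target. There are 200 camera calls.

### The job

Two slotted stainless steel plates lie on the white drip board of the laundry shelf. Slide the square one along the board, without lifting it off, until it drops down and lies flat and fully home in the board's shallow square pocket, then let go of it. Leave the longer, narrower plate where it is.

Things in the scene. Friction and masses are not known exactly. Their poses are not given: they have to be found in the camera images.
- board: Fixed white laminate drip board lying on the shelf, 24 mm thick, 230 mm (x) by 560 mm (y). Origin: on its underside below the pocket's centre; the board reaches 280 mm to each side along y, 100 mm to -x, 130 mm to +x. y along its length, x roughly away from the robot. One plate starts on its +y half, the other on its -y half. A soap bar and a peg lie on its far edge, at x above 80 mm.
- pocket (a point): Centre of the flat grey floor of the square pocket in the board: 120 x 120 mm, 8 mm deep; this point is 16 mm above the shelf and 8 mm below the board's top. Axes as the board's, the pocket's sides run along x and y, z up. The plates start 150 to 210 mm away from it along y. The square plate has 10 mm of play each side in it and then lies flush with the board's top.
- square_plate: The plate to slide: slotted stainless steel, 100 x 100 mm, 8 mm thick, about 0.3 kg, with an upright flat grip fin in the middle: 10 mm thick (y), 56 mm long (x), rising 40 mm above the plate's top (48 mm above the origin). Origin: centre of the underside; x along the fin, z up. Starts flat on the board, turned at most 18 degrees from the board's axes.
- long_plate: The plate to leave alone: same steel, slots, thickness and fin, but 140 mm (x) by 64 mm (y), too long for the pocket. Origin: centre of the underside; x along its length and fin, z up. Starts flat on the board, on the other side of the pocket from the square plate.
Not all that is in view belongs to the job. Leave any orange or red look-alike of the square_plate alone.

How it is judged:
By the outcome, as a careful person would: the job done as asked, in the order asked, and still so for the second after the job is handed in, with the robot touching nothing.
It also fails if it takes over 32 s, if anything falls off the work surface, if the arm or the gripper's body presses on something with over 40 N, if the wrist force passes 120 N, or if a joint passes its speed limit or range.

## Working session

There is one attempt and no reset: what is moved stays moved. The work goes in short steps, Python scripts to look and compute and a shell command to move; the robot and the scene stay as the last step left them, time stands still between calls to the robot, and variables do not carry over. Pictures are saved under pics/ and viewed, about 8 in all and at most 12, crops included, and the job is handed in when it is done.

```bash
mkdir -p pics; ls; python3 - <<'E'
from workcell import ctrl
import cv2, numpy as np
o=ctrl.get_obs();print({k:np.round(v,3).tolist() for k,v in o.items()})
for n in("scene","side","wrist"):
    i=ctrl.get_image(n);cv2.imwrite(f"pics/{n}0.png",i[:,:,::-1])
    print(n,ctrl.camera_info(n))
E
```

```text
pics
{'t': 0.0, 'qpos': [1.162, 0.424, 1.631, 0.0, 1.089, -0.019], 'qvel': [-0.001, 0.0, -0.0, -0.0, 0.001, -0.002], 'joint_torque': [0.004, -54.463, -27.366, 0.065, 0.023, -0.0], 'ee_pos': [237.243, 577.612, 221.902], 'orientation': [-0.608, -3.082, 0.002], 'ft_force': [0.032, -0.09, 0.053], 'moment': [0.034, 0.047, 0.02], 'width': 87.997}
scene {'camera_matrix': array([[448.61987773,   0.        , 283.69768224],
       [  0.        , 448.61987773, 210.641821  ],
       [  0.        ,   0.        ,   1.        ]]), 'R': array([[-0.51891629,  0.85474853,  0.01143813],
       [ 0.49858939,  0.3135074 , -0.80815947],
       [-0.69435906, -0.41366418, -0.58885265]]), 't': array([ 167.45620623, -245.92924104, 1522.50218282])}
side {'camera_matrix': array([[466.2640255 ,   0.        , 282.41574021],
       [  0.        , 466.2640255 , 201.41883228],
       [  0.        ,   0.        ,   1.        ]]), 'R': array([[ 0.89233917, -0.45089698, -0.02055995],
       [-0.27871404, -0.51461022, -0.81086053],
       [ 0.35503421,  0.72929296, -0.58487818]]), 't': array([-402.48662696,  221.35463119,  823.36701348])}
wrist {'camera_matrix': array([[325.1922621 ,   0.        , 275.70988887],
       [  0.        , 325.1922621 , 212.21948776],
       [  0.        ,   0.        ,   1.        ]]), 'hand_eye': array([[-1.32320109e-03, -9.67126949e-01, -2.54290608e-01,
         7.01261879e+01],
       [ 9.99998392e-01, -9.71979481e-04, -1.50682486e-03,
         3.27836178e-01],
       [ 1.21012567e-03, -2.54292193e-01,  9.67126681e-01,
        -1.62630522e+02],
       [ 0.00000000e+00,  0.00000000e+00,  0.00000000e+00,
         1.00000000e+00]])}
```

View pics/scene0.png

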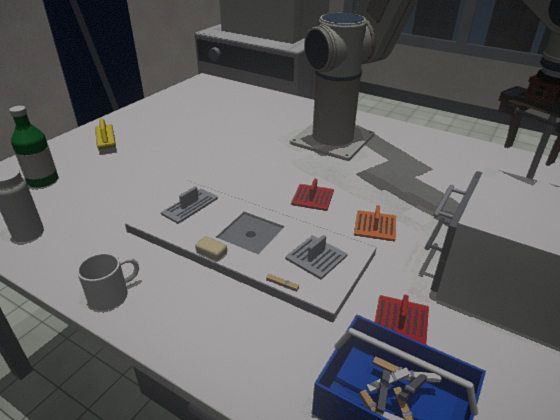

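The scene shows the board with a grey plate at (190,204), pocket at (250,232) and a squarer grey plate at (317,255). The orange and red look-alikes are off the board. The plate at (317,255) looks like the square one; I'll confirm it enlarged.

```bash
python3 - <<'E'
import cv2
a=cv2.imread("pics/scene0.png")[175:315,120:390]
cv2.imwrite("pics/c1.png",cv2.resize(a,(0,0),fx=2.96,fy=2.96,interpolation=cv2.INTER_CUBIC))
E
```

```text
(no output)
```

View pics/c1.png

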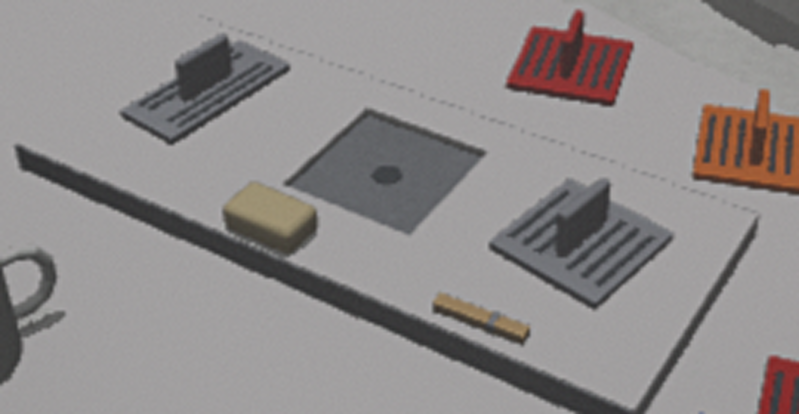

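View pics/side0.png

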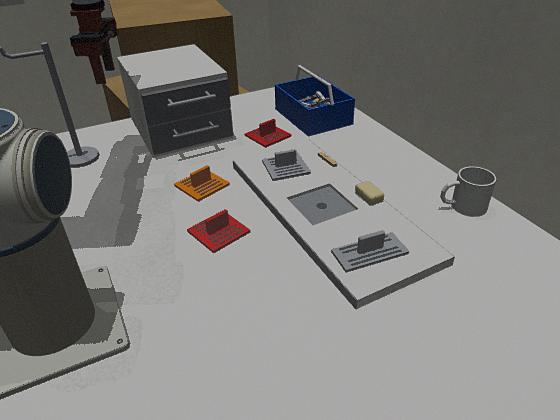

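Crop: the plate at crop (580,240) on the right is square with the fin and lies on the +y half. The one at (205,90) is clearly longer and narrower, so it's the long plate. The red and orange ones are off the board. The side view agrees, with the square plate at (287,165) and the pocket at (322,204). Now to measure.

```bash
cat > h.py <<'E'
import numpy as np, cv2
from scipy.spatial.transform import Rotation as Ro
from workcell import ctrl
def fix(n,uv,z):
    c=ctrl.camera_info(n);K,R,t=(np.array(c[k]) for k in("camera_matrix","R","t"))
    d=np.c_[np.atleast_2d(uv),np.ones(len(np.atleast_2d(uv)))]@np.linalg.inv(K).T@R; o=-R.T@t
    return o+d*((z-o[2])/d[:,2])[:,None]
def wrist(uv,z,p,rv):
    c=ctrl.camera_info("wrist");K=c["camera_matrix"];H=c["hand_eye"];uv=np.atleast_2d(uv)
    q=(uv-K[:2,2])/K[0,0];r=np.linalg.norm(q,axis=1)+1e-9
    d=np.c_[q*(np.sin(r)/r)[:,None],np.cos(r)]@H[:3,:3].T
    R=Ro.from_rotvec(rv).as_matrix();d=d@R.T;o=np.array(p)+R@H[:3,3]
    return o+d*((z-o[2])/d[:,2])[:,None]
def tool(dw,rv): return Ro.from_rotvec(rv).as_matrix().T@np.array(dw)
E
python3 - <<'E'
from h import *
o=np.array([120,175])
f=lambda p,z:fix("scene",np.array(p)/2.96+o,z)
P=f([(490,243),(570,181),(672,237),(595,301)],32);Q=f([(367,109),(485,153),(411,234),(285,184)],24);F=f([(607,180),(558,220)],72)
for n,a in(("plate",P),("pocket",Q)):
    print(n,a.round(),a.mean(0).round(1),np.linalg.norm(a-np.roll(a,-1,0),axis=1).round())
print("fin",F.round(),F.mean(0).round(1),np.linalg.norm(F[0]-F[1]))
ang=lambda a,b:np.degrees(np.arctan2(*(b-a)[1::-1])).round(1)
print("plate ang",ang(P[1],P[0]),ang(P[2],P[3]),ang(P[0],P[3]),ang(P[1],P[2]),"fin",ang(F[0],F[1]))
print("pocket ang",ang(Q[0],Q[3]),ang(Q[1],Q[2]),ang(Q[0],Q[1]),ang(Q[3],Q[2]))
ob=ctrl.get_obs();print(Ro.from_rotvec(ob["orientation"]).as_matrix().round(3),ob["ee_pos"])
E
```

```text
plate [[630. 191.  32.]
 [534. 207.  32.]
 [552. 303.  32.]
 [643. 285.  32.]] [589.9 246.6  32. ] [97. 98. 93. 95.]
pocket [[532.   9.  24.]
 [531. 126.  24.]
 [645. 130.  24.]
 [649.  13.  24.]] [589.3  69.7  24. ] [117. 115. 118. 117.]
fin [[563. 251.  72.]
 [622. 242.  72.]] [592.3 246.6  72. ] 59.60358749797843
plate ang -9.5 -11.1 82.2 79.6 fin -8.9
pocket ang 1.6 2.0 90.8 91.7
[[-0.925  0.38  -0.   ]
 [ 0.38   0.925 -0.001]
 [ 0.    -0.001 -1.   ]] [237.29293826 577.71803031 222.08543065]
```

```bash
python3 - <<'E'
from h import *
print("side bottoms z0",fix("side",[(140,140),(231,127),(154,152)],0).round().tolist())
print("scene bottoms z0",fix("scene",[(438,290),(425,262)],0).round().tolist())
for z in(150,200,250,300):
    print(z,"side top",fix("side",[(118,57),(195,46),(230,72),(134,85)],z).round().tolist()[0:4],"scene",fix("scene",[(474,172)],z).round().tolist())
print(fix("scene",[(125,225)],0).round())
E
python3 - <<'E'
import cv2
a=cv2.imread("pics/scene0.png")[80:330,340:560];b=cv2.imread("pics/side0.png")[0:250,40:320]
cv2.imwrite("pics/c2.png",cv2.resize(cv2.hconcat([a,b]),(0,0),fx=1.6,fy=1.6))
E
```

```text
side bottoms z0 [[293.0, 625.0, 0.0], [562.0, 572.0, 0.0], [312.0, 534.0, 0.0]]
scene bottoms z0 [[517.0, 502.0, 0.0], [445.0, 452.0, 0.0]]
150 side top [[324.0, 945.0, 150.0], [583.0, 926.0, 150.0], [596.0, 630.0, 150.0], [317.0, 671.0, 150.0]] scene [[251.0, 481.0, 150.0]]
200 side top [[304.0, 785.0, 200.0], [537.0, 768.0, 200.0], [549.0, 501.0, 200.0], [298.0, 538.0, 200.0]] scene [[344.0, 488.0, 200.0]]
250 side top [[285.0, 625.0, 250.0], [492.0, 609.0, 250.0], [503.0, 372.0, 250.0], [279.0, 405.0, 250.0]] scene [[437.0, 496.0, 250.0]]
300 side top [[265.0, 464.0, 300.0], [447.0, 451.0, 300.0], [456.0, 243.0, 300.0], [260.0, 272.0, 300.0]] scene [[530.0, 504.0, 300.0]]
[[ 710. -230.    0.]]
```

View pics/c2.png

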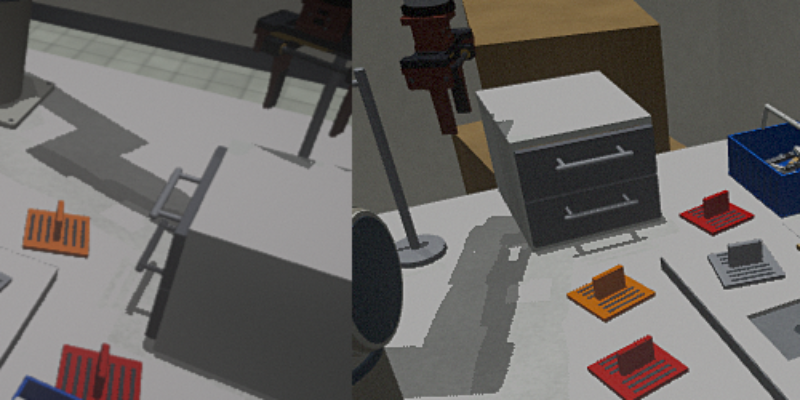

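Cabinet front is at y≈530, its top at z≈200 and x≥300. I'll first retreat in −y and rise, then go above the plate.

```bash
python3 -m inch '[{"xyz":[-5.7,-13.9,-6],"spin":0},{"xyz":[-5.7,-13.9,-6],"spin":0},{"xyz":[-5.7,-13.9,-6],"spin":0},{"xyz":[-5.7,-13.9,-6],"spin":0},{"xyz":[-45.2,-17.2,8.2],"spin":-13},{"xyz":[-45.2,-17.2,8.2],"spin":-13},{"xyz":[-45.2,-17.2,8.2],"spin":-13},{"xyz":[-45.2,-17.2,8.2],"spin":-13},{"xyz":[-45.2,-17.2,8.2],"spin":-13},{"xyz":[-45.2,-17.2,8.2],"spin":-13},{"xyz":[-45.2,-17.2,8.2],"spin":-13},{"xyz":[-45.2,-17.2,8.2],"spin":-13},{"xyz":[-45.2,-17.2,8.2],"spin":-13},{"xyz":[-45.2,-17.2,8.2],"spin":-13},{"xyz":[-45.2,-17.2,8.2],"spin":-13},{"xyz":[-45.2,-17.2,8.2],"spin":-13},{"xyz":[-45.2,-17.2,8.2],"spin":-13}]' 0; python3 - <<'E'
from h import *
o=ctrl.get_obs();print(o["ee_pos"],o["orientation"],o["ft_force"]);np.savez("p1",p=o["ee_pos"],r=o["orientation"])
cv2.imwrite("pics/w1.png",ctrl.get_image("wrist")[:,:,::-1])
E
```

```text
t: 1.85
ee_pos: [589.2, 247.8, 140.9]
orientation: [0.253, 3.131, -0.001]
ft_force: [-1.0, -0.3, -0.2]
width: 87.7
[589.22508506 247.81059685 140.86905221] [ 2.53334665e-01  3.13133434e+00 -1.21510868e-03] [-0.99487601 -0.25539207 -0.17160209]
```

View pics/w1.png

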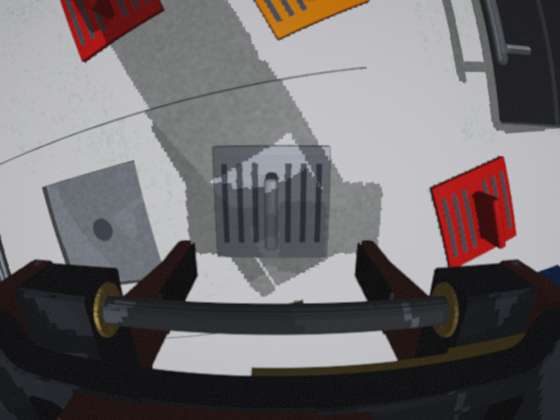

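The plate is squarely under the gripper. Its corners are at about (213,146), (330,146), (328,257) and (215,257), with the fin along column 271. The pocket's left side is at (43,187)–(134,162).

```bash
python3 - <<'E'
from h import *
d=np.load("p1.npz");p,r=d["p"],d["r"]
P=wrist([(213,146),(330,146),(328,257),(215,257)],32,p,r)
print(P.round(),P.mean(0).round(1),np.linalg.norm(P-np.roll(P,-1,0),axis=1).round())
F=wrist([(271,177),(270,249)],72,p,r);print("fin",F.round(1),F.mean(0))
Q=wrist([(43,187),(134,162),(160,280)],24,p,r);print("pocket",Q.round(1),(Q[0]+Q[2])/2)
a=lambda a,b:np.degrees(np.arctan2(*(b-a)[1::-1])).round(1)
print(a(P[0],P[3]),a(P[1],P[2]),a(P[0],P[1]),"fin",a(F[0],F[1]),"pk",a(Q[1],Q[2]),a(Q[0],Q[1]))
R=Ro.from_rotvec(r).as_matrix();print(R.round(3))
print("d tool plate",tool(P.mean(0)-p,r).round(1))
E
```

```text
[[525. 205.  32.]
 [541. 302.  32.]
 [640. 288.  32.]
 [623. 186.  32.]] [582.4 245.1  32. ] [ 98.  99. 103. 100.]
fin [[553.8 250.3  72. ]
 [608.  240.4  72. ]] [580.90264039 245.34385589  72.        ]
pocket [[525.6   8.8  24. ]
 [524.5 126.6  24. ]
 [643.1 121.5  24. ]] [584.33722673  65.18707652  24.        ]
-10.9 -8.1 80.6 fin -10.3 pk -2.4 90.5
[[-0.987  0.161 -0.   ]
 [ 0.161  0.987 -0.001]
 [-0.    -0.001 -1.   ]]
d tool plate [  6.4  -3.7 108.9]
```

```bash
python3 -m inch '[{"xyz":[0.3,-0.2,5],"spin":0},{"xyz":[0.3,-0.2,8],"spin":0},{"xyz":[0.3,-0.2,10],"spin":0},{"xyz":[0.3,-0.2,10],"spin":0},{"xyz":[0.3,-0.2,10],"spin":0}]' 0 && python3 -m inch '[{"xyz":[0,0,0],"spin":0},{"xyz":[0,0,0],"spin":0},{"xyz":[0,0,0],"spin":0},{"xyz":[0,0,0],"spin":0},{"xyz":[0,0,0],"spin":0},{"xyz":[0,0,0],"spin":0},{"xyz":[0,0,0],"spin":0},{"xyz":[0,0,0],"spin":0}]' 1; python3 - <<'E'
from h import *
o=ctrl.get_obs();print(o["ee_pos"],o["ft_force"],o["moment"],o["width"]);p,r=o["ee_pos"],o["orientation"];np.savez("p2",p=p,r=r)
cv2.imwrite("pics/w2.png",ctrl.get_image("wrist")[:,:,::-1])
R=Ro.from_rotvec(r).as_matrix();print(R.round(3),"tool move",tool([0,-178.5,0],r))
E
```

```text
t: 2.4
ee_pos: [586.0, 246.8, 41.6]
orientation: [0.252, 3.131, -0.001]
ft_force: [0.8, 0.9, 0.5]
width: 87.7
t: 3.2
ee_pos: [586.0, 246.8, 41.5]
orientation: [0.252, 3.131, -0.001]
ft_force: [-0.6, 0.1, 0.4]
width: 27.2
[585.97429662 246.75890435  41.54496858] [-0.56485163  0.13296066  0.41200202] [ 0.00953973  0.00978289 -0.00809561] 27.23990185418912
[[-0.987  0.16   0.   ]
 [ 0.16   0.987 -0.001]
 [-0.    -0.001 -1.   ]] tool move [-2.85610047e+01 -1.76200185e+02  1.18045821e-01]
```

View pics/w2.png

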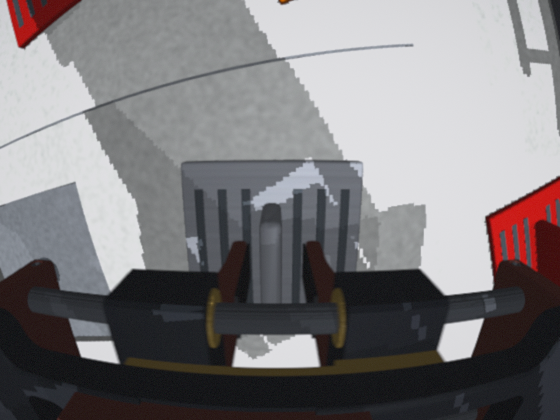

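Still closing (27 mm), with the fin centred between the pads at column 271. I'll finish the grip before sliding.

```bash
python3 -m inch '[{"xyz":[0,0,0],"spin":0},{"xyz":[0,0,0],"spin":0},{"xyz":[0,0,0],"spin":0},{"xyz":[0,0,0],"spin":0},{"xyz":[0,0,0],"spin":0}]' 1
```

```text
t: 3.75
ee_pos: [585.8, 246.5, 41.5]
orientation: [0.252, 3.131, -0.001]
ft_force: [-0.1, -2.9, 1.1]
width: 9.8
```

```bash
python3 -m inch '[{"xyz":[-0.2,-1.2,0],"spin":-1},{"xyz":[-0.5,-3,0],"spin":-3},{"xyz":[-0.8,-5,0],"spin":-5},{"xyz":[-1.15,-7,0],"spin":-7},{"xyz":[-1.5,-9,0],"spin":-9},{"xyz":[-1.8,-11,0],"spin":-11},{"xyz":[-2.15,-13,0],"spin":-11},{"xyz":[-2.5,-15,0],"spin":-11},{"xyz":[-2.7,-16.5,0],"spin":-11},{"xyz":[-2.9,-17.6,0],"spin":-11},{"xyz":[-2.9,-17.6,0],"spin":-11},{"xyz":[-2.9,-17.6,0],"spin":-11}]' 1; python3 - <<'E'
from h import *
o=ctrl.get_obs();print(o["ee_pos"],o["ft_force"],o["moment"],o["width"]);p,r=o["ee_pos"],o["orientation"];np.savez("p3",p=p,r=r)
a=ctrl.get_image("wrist")[:,:,::-1];s=ctrl.get_image("side")[:,:,::-1]
cv2.imwrite("pics/w3.png",a);cv2.imwrite("pics/s3.png",s)
c=cv2.resize(a[140:400,110:430],(0,0),fx=1.25,fy=1.25,interpolation=cv2.INTER_CUBIC)
e=cv2.resize(s[150:250,260:382],(c.shape[1]-4,c.shape[0]),interpolation=cv2.INTER_CUBIC)
cv2.imwrite("pics/c3.png",cv2.hconcat([c,e]))
E
```

```text
t: 4.95
ee_pos: [586.2, 68.4, 41.5]
orientation: [0.048, -3.141, 0.001]
ft_force: [-0.3, 0.7, -3.7]
width: 10.0
[586.20268685  68.35150933  41.46763991] [-0.30802024  0.65027295 -3.6847608 ] [0.06592824 0.03531473 0.02945591] 10.04777841104781
```

View pics/c3.png

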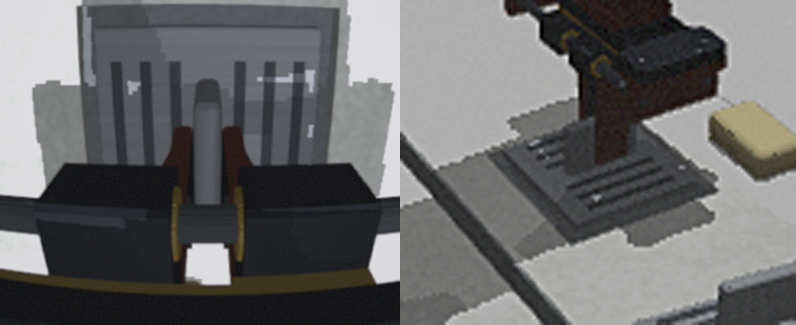

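The wrist crop shows the plate inside the pocket outline, with similar margins left (80 to 95) and right (323 to 342). The force of −3.7 N means the plate's weight now hangs on the gripper. I'll check the x margin by numbers.

```bash
python3 - <<'E'
from h import *
d=np.load("p3.npz");p,r=d["p"],d["r"]
f=lambda u,v,z:wrist((110+u/1.25,140+v/1.25),z,p,r)[0].round(1)
print("plate near edge L,mid,R",f(95,27,32),f(207,27,32),f(323,27,32));print("rim corners",f(80,8,24),f(207,8,24),f(342,8,24))
print("rim sides at plate level",f(80,80,24),f(340,80,24),"plate sides",f(93,80,32),f(326,80,32))
R=Ro.from_rotvec(r).as_matrix();print(R.round(3))
E
```

```text
plate near edge L,mid,R [534.5  18.4  32. ] [533.7  67.1  32. ] [531.5 117.5  32. ]
rim corners [526.5   9.   24. ] [526.1  66.8  24. ] [522.9 128.4  24. ]
rim sides at plate level [560.3   8.   24. ] [556.7 130.5  24. ] plate sides [558.2  16.8  32. ] [555.1 121.   32. ]
[[-1.    -0.031 -0.   ]
 [-0.031  1.    -0.001]
 [ 0.    -0.001 -1.   ]]
```

Margins are ~8 mm in x and ~9–10 mm in y, so it fits. Lowering it now.

```bash
python3 -m inch '[{"xyz":[0,0,0.2],"spin":0},{"xyz":[0,0,0.4],"spin":0},{"xyz":[0,0,0.6],"spin":0},{"xyz":[0,0,0.75],"spin":0},{"xyz":[0,0,0.75],"spin":0},{"xyz":[0,0,0.75],"spin":0}]' 1; python3 -m inch '[{"xyz":[0,0,0.05],"spin":0},{"xyz":[0,0,0.05],"spin":0},{"xyz":[0,0,0.05],"spin":0}]' 1
```

```text
t: 5.65
ee_pos: [586.2, 68.8, 34.0]
orientation: [0.05, -3.141, 0.001]
ft_force: [0.3, 0.4, -3.0]
width: 9.8
t: 5.95
ee_pos: [586.3, 68.8, 33.5]
orientation: [0.05, -3.141, 0.001]
ft_force: [0.4, -0.2, -3.3]
width: 9.8
```

```bash
python3 -m inch '[{"xyz":[0,0,0.05],"spin":0},{"xyz":[0,0,0.1],"spin":0},{"xyz":[0,0,0.1],"spin":0},{"xyz":[0,0,0.1],"spin":0}]' 1
```

```text
t: 6.35
ee_pos: [586.3, 68.8, 33.5]
orientation: [-0.05, 3.141, -0.001]
ft_force: [-4.0, -0.3, 7.3]
width: 9.8
```

Contact with the pocket floor: force +7 N and z stopped at 33.5, i.e. 8 mm lower. Release and rise.

```bash
python3 -m inch '[{"xyz":[0,0,0],"spin":0},{"xyz":[0,0,0],"spin":0},{"xyz":[0,0,0],"spin":0},{"xyz":[0,0,0],"spin":0},{"xyz":[0,0,0],"spin":0},{"xyz":[0,0,0],"spin":0},{"xyz":[0,0,0],"spin":0},{"xyz":[0,0,0],"spin":0},{"xyz":[0,0,-2],"spin":0},{"xyz":[0,0,-5],"spin":0},{"xyz":[0,0,-10],"spin":0},{"xyz":[0,0,-14],"spin":0},{"xyz":[0,0,-14],"spin":0},{"xyz":[0,0,-14],"spin":0},{"xyz":[0,0,-14],"spin":0}]' 0; python3 - <<'E'
from h import *
o=ctrl.get_obs();print(o["ee_pos"],o["ft_force"],o["width"]);p,r=o["ee_pos"],o["orientation"];np.savez("p4",p=p,r=r)
a=ctrl.get_image("wrist")[:,:,::-1];s=ctrl.get_image("side")[:,:,::-1];q=ctrl.get_image("scene")[:,:,::-1]
c=cv2.resize(a[130:290,180:380],(400,320),interpolation=cv2.INTER_CUBIC)
e=cv2.resize(s[150:280,260:422],(400,320),interpolation=cv2.INTER_CUBIC)
g=cv2.resize(q[175:285,150:425],(800,280),interpolation=cv2.INTER_CUBIC)
cv2.imwrite("pics/c4.png",cv2.vconcat([cv2.hconcat([c,e]),g]))
E
```

```text
t: 7.85
ee_pos: [585.3, 68.8, 172.2]
orientation: [0.05, -3.139, 0.001]
ft_force: [0.1, -0.7, -0.0]
width: 87.9
[585.28228757  68.77394875 172.22651849] [ 0.1321067  -0.74882919 -0.00203288] 87.89640271131292
```

View pics/c4.png

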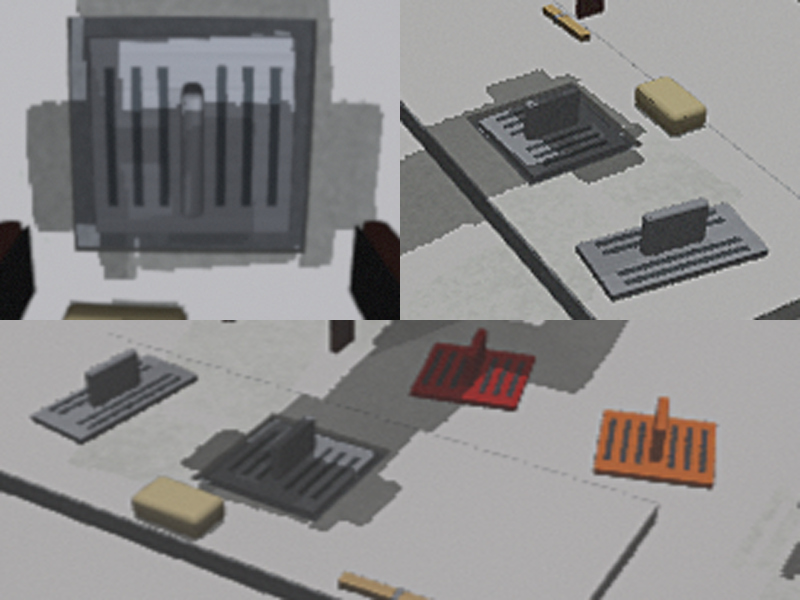

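The plate lies inside the pocket with a gap on all four sides: pocket outline (68–316, 17–250) and plate (90–298, 37–235) in the wrist crop. Its top is flush, the long plate and soap bar haven't moved, and the gripper is clear.

```bash
python3 -c "
from workcell import ctrl
print(ctrl.close_job())"
```

```text
the job is handed in; nothing more can be done
None
```

The square plate is in the pocket and the job is handed in, at about 8 s on the robot's clock. I gripped the plate by its fin, slid it about 178 mm along the board while turning it 11°, lowered it 8 mm to the pocket floor, let go and rose clear.

**Last checks**
- **Seating:** The gripper stopped 8 mm lower with +7 N of contact force. The final pictures show the plate inside the pocket with a gap on all four sides and its top looking flush. I judged flushness by eye, without measuring it.
- **Rest of the scene:** The long plate, soap bar and look-alikes are where they were. The gripper is open and clear, and the highest force reading I saw was about 8 N.

**Disagreements and limits**
- **Cameras:** The scene and wrist cameras differed by about 5–7 mm in x. I worked from positions relative to the pocket, so this stayed within the 10 mm of play.
- **Over the pocket:** At the end of the slide the gripper, held level with the board's top, carried the plate's weight (about 3 N). The plate was therefore lowered in, not dropped; I didn't raise it at any point.

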